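# Four bench tools back into their fitted tray

### The job

Put the four tools left on the drawing (the awl, the red screwdriver, the blue screwdriver and the tape measure) back into the fitted wooden tray, each in the insert that is cut out for it, whose pocket floor is painted in that tool's colour (dark brown, red, blue, yellow). Each must lie fully down on the floor of its pocket, with handles in the wide part and spike or shank in the slot; the tape measure stands upright in its pocket. Do not push the screw jar or the mug about.

Things in the scene. Friction and masses are not known exactly. Their poses are not given: they have to be found in the camera images.
- awl: Scratch awl, dark-brown handle, thin steel spike; 134 mm long, 80 g, lying. Origin: underside, middle of its outline. Spike-to-handle direction: 81 deg from own x towards own y. Handle 54 mm long, 23 wide, 28 to 32 high, middle at (-0.000, 0.038) in own x, y (m), centre of mass (-0.002, 0.030). Spike 5 mm wide, 1 to 12 mm above the underside, point at (-0.017, -0.066).
- red_screwdriver: Red-handled screwdriver, 180 mm long, 90 g, lying. Origin: underside, middle of its outline. Shank-to-handle direction: -86 deg from own x (towards own -y). Handle 86 mm long, 22 wide, 25 high, middle at (-0.000, -0.043) in own x, y (m), centre of mass (-0.001, -0.037). Steel shank 6 mm thick, 10 to 16 mm above the underside, tip at (-0.010, 0.089).
- blue_screwdriver: Blue-handled screwdriver, 210 mm long, 120 g, lying. Origin: underside, middle of its outline. Shank-to-handle direction: -7 deg from own x. Handle 86 mm long, 26 wide, 29 high, middle at (0.058, -0.002) in own x, y (m), centre of mass (0.051, -0.001). Steel shank 6 mm thick, 12 to 18 mm above the underside, tip at (-0.103, 0.018).
- tape_measure: Tape measure, yellow and black, 280 g, standing upright, 63 mm high. Case 32 mm thick, 72 mm long, flat sides upright; a metal hook sticks out 17 mm at the foot of one end. Origin: underside, middle of its outline. Case-to-hook direction: 115 deg from own x towards own y. Case middle and centre of mass at (0.003, -0.007) in own x, y (m).
- awl_insert: Wooden insert with the shortest keyhole pocket, floor dark brown: handle part (robot's side) 74 x 40 mm, slot 79 x 20 mm. Block 240 x 66 x 16 mm, fixed in the tray, one of four side by side 66.5 mm apart. Origin: centre of its underside, 6 mm above the bench. Pocket 12 mm deep. The tool is home and centred at the insert's own x, y and orientation, its origin 4 mm above the insert's.
- red_screwdriver_insert: Wooden insert with a keyhole pocket, floor red: handle part (robot's side) 104 x 39 mm, slot 90 x 19 mm. Block 240 x 66 x 16 mm, fixed in the tray, one of four side by side 66.5 mm apart. Origin: centre of its underside, 6 mm above the bench. Pocket 12 mm deep. The tool is home and centred at the insert's own x, y and orientation, its origin 4 mm above the insert's.
- blue_screwdriver_insert: Wooden insert with the longest keyhole pocket, floor blue: handle part (robot's side) 106 x 43 mm, slot 119 x 21 mm. Block 240 x 66 x 16 mm, fixed in the tray, one of four side by side 66.5 mm apart. Origin: centre of its underside, 6 mm above the bench. Pocket 12 mm deep. The tool is home and centred at the insert's own x, y and orientation, its origin 4 mm above the insert's.
- tape_measure_insert: Wooden insert, oblong pocket 109 x 51 mm, floor yellow. Block 240 x 66 x 16 mm, fixed in the tray, one of four side by side 66.5 mm apart. Origin: centre of its underside, 6 mm above the bench. Pocket 12 mm deep. The tool is home and centred at the insert's own x, y and orientation, its origin 4 mm above the insert's. (Fits either way round.) Tray frame 262 x 288 mm, 26 mm high.
- screw_jar: Bystander: clear jar with a yellow lid, 64 mm in diameter, 112 mm high, standing behind the tools. Origin: centre of its underside.
- mug: Bystander: white mug with a leaf pattern, 92 mm in diameter, 127 mm over the handle, 95 mm high, standing left of the tray. Origin: underside, middle of its outline.
Not all that is in view belongs to the job. What is shaped like the tape_measure but turquoise is not meant.

How it is judged (in metres and radians):
At the end, for the whole second after the job is handed in: Each of the four tools rests in its own insert: origin within 16 mm of the insert's origin seen from above and less than 7.5 mm above it (on the pocket's floor it is 4 mm), turned less than 0.2 rad from the pocket's direction, tilted less than 0.1 rad, released and at rest (horizontal distance between awl and awl_insert below 0.016 m and z of awl in the frame of awl_insert below 0.0075 m and angle between the y axis of awl and the y axis of awl_insert, either way round below 0.2 rad and angle between each of awl, red_screwdriver, blue_screwdriver, tape_measure's own z axis and vertical below 0.1 rad and linear speed of each of awl, red_screwdriver, blue_screwdriver, tape_measure below 0.02 m/s and contact force between the fingers and awl below 0.1 N and horizontal distance between red_screwdriver and red_screwdriver_insert below 0.016 m and z of red_screwdriver in the frame of red_screwdriver_insert below 0.0075 m and angle between the y axis of red_screwdriver and the y axis of red_screwdriver_insert, either way round below 0.2 rad and contact force between the fingers and red_screwdriver below 0.1 N and horizontal distance between blue_screwdriver and blue_screwdriver_insert below 0.016 m and z of blue_screwdriver in the frame of blue_screwdriver_insert below 0.0075 m and angle between the y axis of blue_screwdriver and the y axis of blue_screwdriver_insert, either way round below 0.2 rad and contact force between the fingers and blue_screwdriver below 0.1 N and horizontal distance between tape_measure and tape_measure_insert below 0.016 m and z of tape_measure in the frame of tape_measure_insert below 0.0075 m and angle between the y axis of tape_measure and the y axis of tape_measure_insert, either way round below 0.2 rad and contact force between the fingers and tape_measure below 0.1 N); the robot touches nothing.
It fails at once if the screw jar is pushed away or knocked over (distance of screw_jar from where it was at the start of the episode above 0.03 m or angle between screw_jar's own z axis and vertical above 0.35 rad).
It fails at once if the mug is pushed away or knocked over (distance of mug from where it was at the start of the episode above 0.03 m or angle between mug's own z axis and vertical above 0.35 rad).
It also fails if it takes over 109 s, if anything falls off the work surface, if the arm or the gripper's body presses on something with over 40 N, if the wrist force passes 120 N, or if a joint passes its speed limit or range.

### The arm

A 6-joint arm with a two-finger parallel gripper is mounted at the origin on a cart in front of the work surface, level with it; the furniture and walls round the work are solid. World frame = base frame: x ahead of the robot, y to its left, z up, the work surface at z = 0. Lengths are in m, angles in degrees, forces in N, time in s.
With the tool pointing down it reaches from about 0.25 to 0.725 m from the base axis. Payload 9.7 kg.
Tool frame: the origin (TCP) lies between the finger pads; the fingertips stand 25 mm ahead of it and the grasp point (between the pads) lies 6 mm ahead of it; z points along the fingers, y is the line along which they close (so a half turn about z gives the same grasp; the last joint's range is limited). The gripper opens to 85 mm and grips with 20 to 120 N. Pads are 22 mm wide; open, the fingers measure 114 mm over their backs; the gripper's body (76 mm by 85 mm) begins 54 mm behind the grasp point. The pads swing forward as they close: fully open they stand 13 mm farther back than shut.
Start: joints at [74.943, 4.979, 10.078, 95.1, 0, 90], TCP at [0.143, 0.531, 0.256] pointing down, gripper open.
Joint ranges: [-179.16, 179.16], [-48.56, 103.87], [-65.8, 70.77], [-126.05, 130.52], [-82.76, 87.17], [-180, 180]. Speed limits (degrees/s): [127.2, 127.2, 147.25, 180, 180, 180].

### API

Orientations are given as [roll, pitch, yaw] about the fixed x, y, z axes, in that order (R = Rz(yaw) Ry(pitch) Rx(roll)).
In Python, from workcell import bot gives the robot as it stands. The module is installed in compiled form; this text tells all that it offers.
- The arm moves only by the shell command python3 -m pendant 'ROWS' [FORCE]. ROWS is rows parted by semicolons, their numbers by spaces, 1 to 5 of them, each of 5 numbers: dx, dy, dz in m, then a turn about the tool's z in degrees, then the finger opening in m; each row is the pose to reach, as a shift and turn from the pose commanded when the command began, along the tool's axes at that moment; what a row does not reach only later rows make up. A row lasts 1/12 s, in which the tool goes at most 0.0417 m and 7.16 degrees, less where a joint would pass 70% of its speed; a pose out of reach is approached as far as the arm can. The fingers move at their own pace and stop on an object; FORCE is the grip in N (left out, the last holds). Time passes only in rows, so rows that do not move let the fingers close. It prints the time, the measured TCP pose, the force, the opening and the grip force at its end.
- bot.get_obs(): the state, without advancing time (a new reading comes with each control period).
- bot.camera(name): name is "scene" or "top" or "wrist"; returns the picture (420x560x3 uint8, blue, green, red); there is no depth.
- bot.camera_info(name): a dict with "mtx" (3x3 intrinsics, pixels), "k1" (the pictures are not rectified: a ray, as slopes to the right and down, at radius r is drawn at 1 + k1 r^2 times it, then the intrinsics apply), "extrinsics" (4x4, takes a point from camera to world coordinates). Camera axes: x right, y down, z forward; pixel columns grow to the right and rows downward; lengths in m; the calibration is good to about 2 mm. A picture is of the moment at which its call begins: read the wrist's pose just before it. camera_info takes no time and is no camera call; for the wrist camera it gives the pose at the moment of the call.
- bot.job_done(): hands the job in; it is judged then, once.
The state is a dict: "time": time; "q": joint angles; "qd": joint speeds; "joint_efforts": joint torques, N m; "ee_pos": TCP position; "tcp_rot": TCP orientation; "wrist_force": force on the tool from outside, world axes, zero at the start; "torque": the same for the moment, N m; "opening": finger opening in m; "grasp_force": force on a finger pad.
Only numpy, scipy, OpenCV 4.12 (cv2) and the standard library are available. Lean on these libraries where they do the work, as an engineer would, in place of code of your own. Each camera call takes 0.05 s, during which the arm holds its last target. There are 200 camera calls.

## Working session

There is one attempt and no reset: what is moved stays moved. The work goes in short steps, Python scripts to look and compute and a shell command to move; the robot and the scene stay as the last step left them, time stands still between calls to the robot, and variables do not carry over. Pictures are saved under pics/ and viewed, at most 14 in all, crops included, and the job is handed in when it is done.

```bash
mkdir -p pics; python3 - <<'E'
from workcell import bot
import cv2
o=bot.get_obs();print(o['ee_pos'],o['tcp_rot'],o['opening'],o['time'])
for n in("top","scene"):
    cv2.imwrite(f'pics/{n}0.png',bot.camera(n)); i=bot.camera_info(n);print(n,i)
E
```

```text
[0.14282804 0.53090412 0.25555121] [-1.79919166e+02 -1.33231246e-03  1.64942511e+02] 0.08570502221427369 0.0
top {'mtx': array([[381.85772921,   0.        , 283.21799607],
       [  0.        , 381.85772921, 208.53637219],
       [  0.        ,   0.        ,   1.        ]]), 'k1': -0.05186897657038821, 'extrinsics': array([[-3.82222749e-03, -9.96577840e-01,  8.25711771e-02,
         4.39901194e-01],
       [-9.99992620e-01,  3.84112342e-03,  6.99904974e-05,
         9.47062434e-02],
       [-3.86917061e-04, -8.25703003e-02, -9.96585167e-01,
         1.41005011e+00],
       [ 0.00000000e+00,  0.00000000e+00,  0.00000000e+00,
         1.00000000e+00]])}
scene {'mtx': array([[544.26174727,   0.        , 274.69453636],
       [  0.        , 544.26174727, 208.19049006],
       [  0.        ,   0.        ,   1.        ]]), 'k1': -0.12646048258165496, 'extrinsics': array([[ 0.76042138, -0.47306011,  0.44494208, -0.17211567],
       [-0.64912311, -0.57470706,  0.49834825, -0.72964045],
       [ 0.01996268, -0.66777685, -0.74409379,  1.26588897],
       [ 0.        ,  0.        ,  0.        ,  1.        ]])}
```

View pics/top0.png

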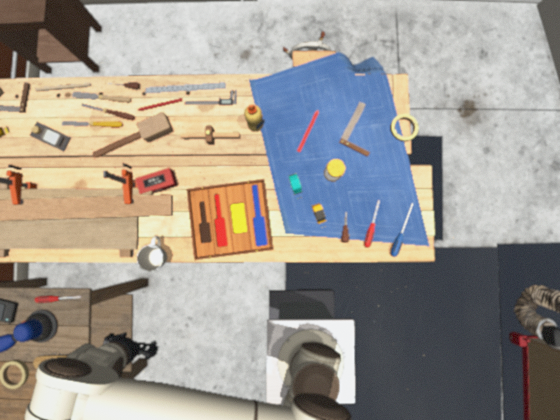

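View pics/scene0.png

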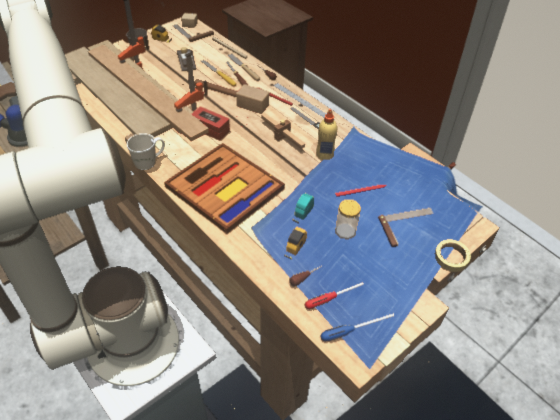

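Top picture: tools from left to right are the tape (319,213), awl (345,226), red screwdriver (372,222) and blue screwdriver (402,230). The tray is at (230,218). Things that could be mistaken for them are the turquoise tape (295,183), the red pencil (308,131), the back row of bench tools and a red/steel tool on the stool (55,298). I choose the four at the front edge of the drawing and check them in a crop.

```bash
cat > h.py <<'E'
import numpy as np, cv2
from workcell import bot
def world(uv,z,info):
    """pixels -> world points on plane z"""
    uv=np.atleast_2d(np.float64(uv)); z=np.broadcast_to(z,len(uv))
    K=info['mtx']; d=(uv-K[:2,2])/K[[0,1],[0,1]]; s=d.copy()
    for _ in range(10): s=d/(1+info['k1']*(s**2).sum(1,keepdims=True))
    E=info['extrinsics']; r=np.c_[s,np.ones(len(s))]@E[:3,:3].T; o=E[:3,3]
    return o+r*((z-o[2])/r[:,2])[:,None]
def pix(P,info):
    P=np.atleast_2d(P); E=info['extrinsics']; c=(P-E[:3,3])@E[:3,:3]; s=c[:,:2]/c[:,2:]
    s=s*(1+info['k1']*(s**2).sum(1,keepdims=True)); K=info['mtx']
    return s*K[[0,1],[0,1]]+K[:2,2]
def axis(mask,z,info):
    """centre, direction(deg), length, width of mask blob on plane z"""
    v,u=np.nonzero(mask); p=world(np.c_[u,v],z,info)[:,:2]
    (c,s,a)=cv2.minAreaRect(np.float32(p*1000))
    m=p.mean(0); w,V=np.linalg.eigh(np.cov((p-m).T)); d=V[:,1]
    return m.round(4),round(np.degrees(np.arctan2(d[1],d[0])),1),np.round(sorted(s),1)
def biggest(mask):
    n,l,st,_=cv2.connectedComponentsWithStats(mask.astype(np.uint8),connectivity=8)
    return l==1+st[1:,4].argmax()
def tomove(dx,dy,dz,yaw_tool):
    pass
E
python3 - <<'E'
from h import *
im=cv2.imread('pics/top0.png'); info=bot.camera_info('top')
cv2.imwrite('pics/crop.png',cv2.resize(im[165:265,185:430],None,fx=3.2,fy=3.2,interpolation=cv2.INTER_CUBIC))
h,s,v=[c.astype(int) for c in cv2.split(cv2.cvtColor(im,cv2.COLOR_BGR2HSV))]
def box(x0,x1,y0,y1):
    m=np.zeros(h.shape,bool); m[y0:y1,x0:x1]=1; return m
red=((h<8)|(h>172))&(s>150)&(v>70); blue=(h>105)&(h<125)&(s>160); yel=(h>20)&(h<35)&(s>150)
for n,m,z in [('redh',red&box(355,385,190,255),.018),('yellow tape',yel&box(308,332,198,226),.06),
  ('redfloor',red&box(210,230,180,255),.01),('yelfloor',yel&box(229,250,180,255),.01),('bluefloor',blue&(v>90)&box(248,270,175,255),.01)]:
    print(n,m.sum(),axis(biggest(m),z,info))
for n,p,z in [('awl tip/butt',[[347,211],[345,241]],.012),('red',[[378,201],[368,245]],.013),('blue',[[412,205],[395,255]],.015),('jar',[[336,168]],.11),('mug',[[152,255]],.09)]:
    print(n,world(p,z,info).round(3).tolist())
E
```

```text
redh 109 (array([ 0.4559, -0.2186]), np.float64(164.2), array([18.6, 84.3]))
yellow tape 47 (array([ 0.5544, -0.0243]), np.float64(104.2), array([19.1, 25.5]))
redfloor 393 (array([0.4972, 0.3285]), np.float64(-173.2), array([ 36.9, 193.4]))
yelfloor 439 (array([0.5225, 0.2599]), np.float64(-171.8), array([ 53.8, 112. ]))
bluefloor 303 (array([0.5042, 0.1854]), np.float64(-172.8), array([ 30.1, 214.3]))
awl tip/butt [[0.546, -0.14, 0.012], [0.436, -0.13, 0.012]]
red [[0.582, -0.255, 0.013], [0.421, -0.214, 0.013]]
blue [[0.567, -0.38, 0.015], [0.384, -0.312, 0.015]]
jar [[0.687, -0.088, 0.11]]
mug [[0.39, 0.549, 0.09]]
```

View pics/crop.png

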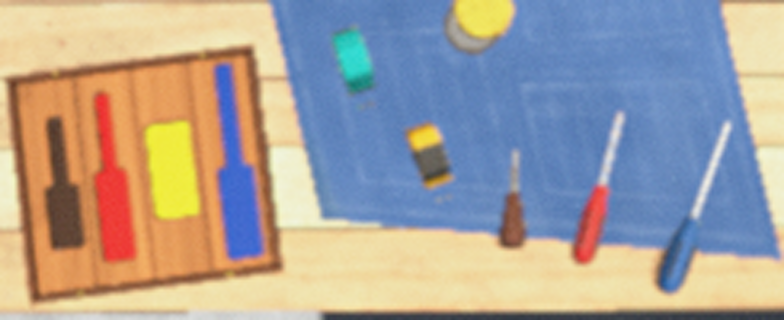

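The crop confirms the four tools and the tray floors: brown, red, yellow, blue from left to right at about 7°. Now I move over the tools.

```bash
cat > d.py <<'E'
import sys,numpy as np
from workcell import bot
from scipy.spatial.transform import Rotation as R
o=bot.get_obs(); x,y,z,yaw=map(float,sys.argv[1:5])
Rm=R.from_euler('xyz',o['tcp_rot'],degrees=True).as_matrix()
d=Rm.T@(np.array([x,y,z])-o['ee_pos']); t=(o['tcp_rot'][2]-yaw+180)%360-180
print('pos',o['ee_pos'].round(4),'rot',o['tcp_rot'].round(1),'open',round(o['opening'],4),'t',round(o['time'],2),'q1,q6',o['q'][[0,5]].round(0) if hasattr(o['q'],'round') else (o['q'][0],o['q'][5]))
print('delta tool',d.round(4),'turn',round(t,1),'rows>=',int(np.ceil(max(np.linalg.norm(d)/.0417,abs(t)/7.16))))
E
for i in 1 2 3; do :; done
P="python3 -m pendant"
python3 -m pendant '-0.026 -0.031 0 0 0.085; -0.052 -0.062 0 0 0.085; -0.078 -0.093 0 0 0.085; -0.104 -0.124 0 0 0.085; -0.13 -0.155 0 0 0.085'
python3 -m pendant '-0.026 -0.031 0 0 0.085; -0.052 -0.062 0 0 0.085; -0.078 -0.093 0 0 0.085; -0.104 -0.124 0 0 0.085; -0.13 -0.155 0 0 0.085'
python3 -m pendant '-0.026 -0.031 0 0 0.085; -0.052 -0.062 0 0 0.085; -0.078 -0.093 0 0 0.085; -0.104 -0.124 0 0 0.085; -0.13 -0.155 0 0 0.085'
python3 d.py 0.44 -0.15 0.256 165
```

```text
time: 0.52
ee_pos: [0.2283, 0.3459, 0.2559]
tcp_rot: [-180.0, -0.0, 165.0]
wrist_force: [1.1, -0.1, 0.8]
opening: 0.0851
grasp_force: 0.0
time: 0.93
ee_pos: [0.3135, 0.1624, 0.2562]
tcp_rot: [180.0, 0.0, 165.0]
wrist_force: [1.4, 0.3, 1.3]
opening: 0.0849
grasp_force: 0.0
time: 1.35
ee_pos: [0.3988, -0.0214, 0.2562]
tcp_rot: [180.0, 0.0, 164.9]
wrist_force: [0.5, 1.4, 0.3]
opening: 0.0849
grasp_force: 0.0
pos [ 0.3988 -0.0214  0.2562] rot [180.    0.  164.9] open 0.0849 t 1.35 q1,q6 [-3. 12.]
delta tool [-0.0732 -0.1134  0.0002] turn -0.1 rows>= 4
```

```bash

python3 -m pendant '-0.018 -0.028 -0.01 0 0.085; -0.036 -0.056 -0.02 0 0.085; -0.054 -0.084 -0.03 0 0.085; -0.073 -0.113 -0.04 0 0.085; -0.073 -0.113 -0.04 0 0.085' | head -3
python3 - <<'E'
from h import *
i=bot.camera_info('wrist'); im=bot.camera('wrist'); np.save('w1.npy',i,allow_pickle=True)
cv2.imwrite('pics/w1.png',im); print(i['extrinsics'].round(3),i['mtx'][0,0],i['k1'])
# corners of field on the table
print(world([[0,0],[559,0],[0,419],[559,419]],0,i).round(2).tolist())
E
```

```text
time: 1.77
ee_pos: [0.4411, -0.1518, 0.2966]
tcp_rot: [-179.9, 0.0, 164.7]
[[ 0.263  0.921  0.286  0.369]
 [ 0.965 -0.251 -0.08  -0.131]
 [-0.002  0.297 -0.955  0.414]
 [ 0.     0.     0.     1.   ]] 309.9429582471665 -0.06835863363213868
[[0.13, -0.43, 0.0], [0.32, 0.25, 0.0], [0.78, -0.83, 0.0], [1.08, 0.28, 0.0]]
```

View pics/w1.png

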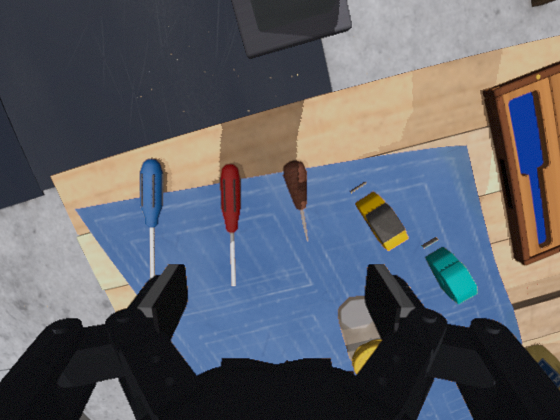

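The wrist view shows all four tools: blue handle (152,160)-(150,227), red (230,165)-(233,232), awl butt (291,162) with tip (307,240), and tape around (382,220) with its hook at (358,187). I zoom in for exact points.

```bash
python3 - <<'E'
from h import *
im=cv2.imread('pics/w1.png'); cv2.imwrite('pics/w1c.png',cv2.resize(im[150:300,135:415],None,fx=2.8,fy=2.8,interpolation=cv2.INTER_CUBIC))
E
```

```text
(no output)
```

View pics/w1c.png

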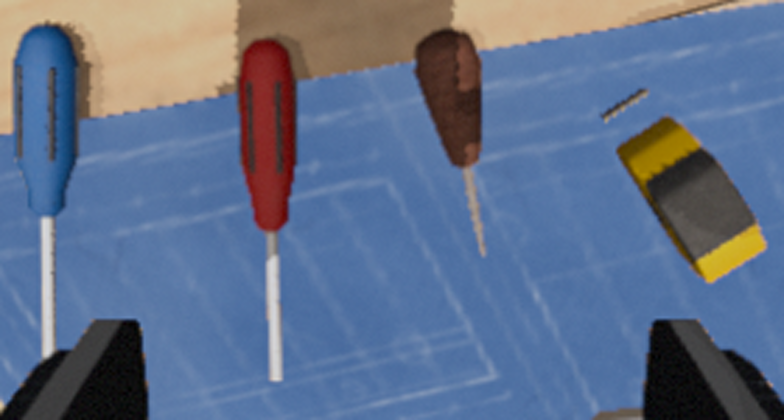

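```bash
python3 - <<'E'
from h import *
i=np.load('w1.npy',allow_pickle=True).item()
C=lambda p:np.array(p)/2.8+[135,150]
def rep(n,pts,zs):
    w=world(C(pts),zs,i); d=w[0]-w[-1]; print(n,w.round(4)[:,:2].tolist(),'ang(tip->butt)',np.degrees(np.arctan2(d[1],d[0])).round(1),'len',np.linalg.norm(d[:2]).round(4))
rep('blue h',[[46,25],[47,214]],[.0145,.0145])
rep('red h',[[267,40],[271,230]],[.0125]*2); rep('red all',[[267,40],[276,380]],[.0125]*2)
rep('awl h',[[445,30],[468,166]],[.015,.012]); rep('awl all',[[445,30],[485,254]],[.015,.006])
rep('tape L',[[650,185],[690,255]],[.06]*2);rep('tape R',[[705,150],[752,215]],[.06]*2);rep('tape C',[[643,135],[697,205],[737,261]],[.045,.06,.045]);rep('hook',[[625,105]],[.003])
# same things from the top camera
t=bot.camera_info('top'); S=lambda p:np.array(p)/3.2+[185,165]
for n,p,z in [('tapetop',[[430,156]],.06),('awl',[[512,245],[515,150]],.012),('red',[[583,262],[619,113]],.013),('blue',[[670,291],[728,122]],.015),
 ('P awl',[[67,248],[54,118]],.01),('P red',[[121,261],[101,93]],.01),('P yel',[[178,218],[168,122]],.01),('P blue',[[246,258],[224,65]],.01)]:
    w=world(S(p),z,t)[:,:2]; d=w[0]-w[-1]; print(n,w.round(4).tolist(),w.mean(0).round(4),np.degrees(np.arctan2(d[1],d[0])).round(1),np.linalg.norm(d).round(4))
E
```

```text
blue h [[0.3802, -0.3026], [0.4678, -0.3374]] ang(tip->butt) 158.3 len 0.0943
red h [[0.4148, -0.2055], [0.5056, -0.2324]] ang(tip->butt) 163.5 len 0.0947
red all [[0.4148, -0.2055], [0.5874, -0.2559]] ang(tip->butt) 163.7 len 0.1798
awl h [[0.4317, -0.1246], [0.4991, -0.1301]] ang(tip->butt) 175.4 len 0.0676
awl all [[0.4317, -0.1246], [0.5489, -0.1329]] ang(tip->butt) 176.0 len 0.1175
tape L [[0.5126, -0.0561], [0.5498, -0.0445]] ang(tip->butt) -162.7 len 0.039
tape R [[0.5033, -0.0303], [0.5383, -0.0147]] ang(tip->butt) -156.0 len 0.0384
tape C [[0.4948, -0.0518], [0.5272, -0.0377], [0.5665, -0.0198]] ang(tip->butt) -156.0 len 0.0785
hook [[0.4919, -0.0486]] ang(tip->butt) 0.0 len 0.0
tapetop [[0.5327, -0.0333]] [ 0.5327 -0.0333] 0.0 0.0
awl [[0.4338, -0.1305], [0.5425, -0.1357]] [ 0.4882 -0.1331] 177.2 0.1089
red [[0.414, -0.2113], [0.5847, -0.2566]] [ 0.4994 -0.2339] 165.1 0.1767
blue [[0.3805, -0.3099], [0.5737, -0.3826]] [ 0.4771 -0.3462] 159.4 0.2064
P awl [[0.4322, 0.3783], [0.5817, 0.3951]] [0.507  0.3867] -173.6 0.1505
P red [[0.4173, 0.3162], [0.6105, 0.341]] [0.5139 0.3286] -172.7 0.1949
P yel [[0.4661, 0.2512], [0.5766, 0.2633]] [0.5213 0.2572] -173.7 0.1111
P blue [[0.4203, 0.1733], [0.6425, 0.1989]] [0.5314 0.1861] -173.4 0.2237
```

```bash
python3 d.py 0.463 -0.1295 0.031 176
```

```text
pos [ 0.4404 -0.1497  0.296 ] rot [-180.    -0.   164.7] open 0.0849 t 1.82 q1,q6 [-19.  -4.]
delta tool [-0.0167  0.0255  0.265 ] turn -11.3 rows>= 7
```

```bash

python3 -m pendant '-0.004 0.006 0.038 -3 0.065; -0.008 0.012 0.076 -6 0.065; -0.012 0.018 0.114 -9 0.065; -0.017 0.0255 0.15 -11.3 0.065; -0.017 0.0255 0.18 -11.3 0.065' >/dev/null
python3 -m pendant '0 0 0.03 0 0.065; 0 0 0.06 0 0.065; 0 0 0.08 0 0.065; 0 0 0.085 0 0.065; 0 0 0.085 0 0.065'
python3 d.py 0.463 -0.1295 0.031 176
python3 - <<'E'
from h import *
cv2.imwrite('pics/w2.png',bot.camera('wrist'))
E
```

```text
time: 2.65
ee_pos: [0.4616, -0.1261, 0.0299]
tcp_rot: [180.0, -0.2, 176.3]
wrist_force: [-0.2, -0.3, 1.1]
opening: 0.0649
grasp_force: 0.0
pos [ 0.4616 -0.1261  0.0299] rot [180.   -0.2 176.3] open 0.0649 t 2.65 q1,q6 [-15. -12.]
delta tool [-0.0016 -0.0033 -0.0011] turn 0.3 rows>= 1
```

View pics/w2.png

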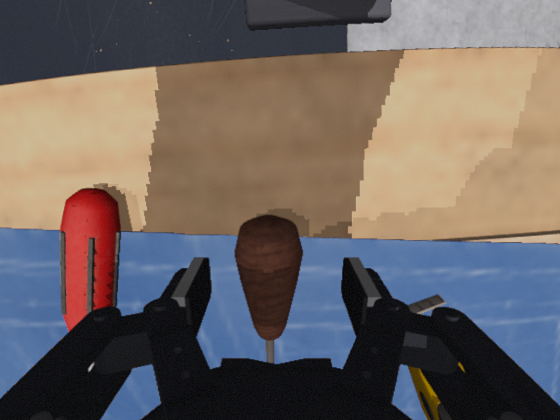

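The awl handle (269,275) sits between the fingers. I close, lift and look.

```bash

python3 -m pendant '0 0 0 0 0.01; 0 0 0 0 0.0; 0 0 0 0 0.0; 0 0 0 0 0.0; 0 0 0 0 0.0' 50 | tail -3
python3 -m pendant '0 0 0 0 0; 0 0 0 0 0.0; 0 0 -0.03 0 0.0; 0 0 -0.06 0 0.0; 0 0 -0.1 0 0.0' 
python3 d.py 0.4702 0.3825 0.12 186.6
python3 - <<'E'
from h import *
cv2.imwrite('pics/w3.png',bot.camera('wrist'))
E
```

```text
wrist_force: [-1.6, -0.1, 7.1]
opening: 0.0221
grasp_force: 49.7
time: 3.53
ee_pos: [0.4617, -0.1268, 0.131]
tcp_rot: [180.0, -0.2, 176.2]
wrist_force: [1.7, 0.3, -1.0]
opening: 0.0219
grasp_force: 49.0
pos [ 0.4617 -0.1268  0.131 ] rot [180.   -0.2 176.2] open 0.0219 t 3.53 q1,q6 [-15. -12.]
delta tool [0.0249 0.5088 0.0114] turn -10.4 rows>= 13
```

View pics/w3.png

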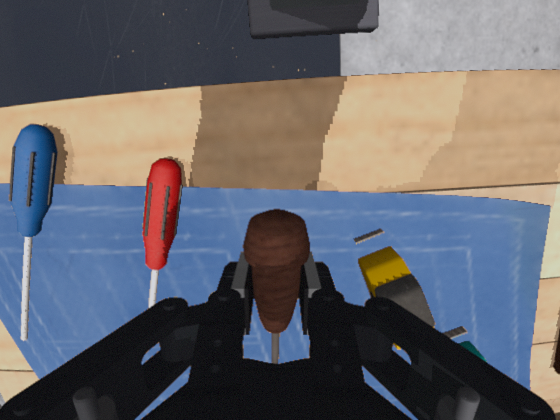

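```bash
python3 - <<'E'
from h import *
i=bot.camera_info('wrist');o=bot.get_obs()
for z in(.115,.12): print((world([[277,208],[276,360]],z,i)-o['ee_pos']).round(4).tolist())
E
python3 -m pendant '0.002 0.04 0 -1 0; 0.004 0.08 0 -2 0; 0.006 0.12 0 -3 0; 0.008 0.16 0 -4 0; 0.01 0.2 0 -5 0' >/dev/null
python3 -m pendant '0.002 0.04 0 -1 0; 0.004 0.08 0 -2 0; 0.006 0.12 0 -3 0; 0.008 0.16 0 -4 0; 0.01 0.2 0 -5 0' >/dev/null
python3 d.py 0.4702 0.3825 0.09 186.6
```

```text
[[-0.0309, 0.0034, -0.0254], [0.0615, -0.0032, -0.0254]]
[[-0.0325, 0.0034, -0.0204], [0.0567, -0.0028, -0.0204]]
pos [0.4512 0.275  0.1317] rot [ 1.800e+02  1.000e-01 -1.737e+02] open 0.0218 t 4.42 q1,q6 [31. 25.]
delta tool [-0.0306  0.1048  0.0418] turn -0.3 rows>= 3
```

```bash

python3 -m pendant '-0.008 0.027 0 0 0; -0.016 0.054 0.01 0 0; -0.024 0.081 0.02 0 0; -0.0306 0.105 0.04 0 0; -0.0306 0.105 0.04 0 0' |head -3
python3 d.py 0.4702 0.3825 0.05 186.6
python3 - <<'E'
from h import *
cv2.imwrite('pics/w4.png',bot.camera('wrist'));np.save('w4.npy',bot.camera_info('wrist'),allow_pickle=True)
E
```

```text
time: 4.83
ee_pos: [0.4698, 0.3835, 0.0872]
tcp_rot: [-179.9, -0.2, -173.6]
pos [0.4698 0.3835 0.0872] rot [-179.9   -0.2 -173.6] open 0.0221 t 4.83 q1,q6 [39. 33.]
delta tool [-0.0004 -0.001   0.0372] turn -0.2 rows>= 1
```

View pics/w4.png

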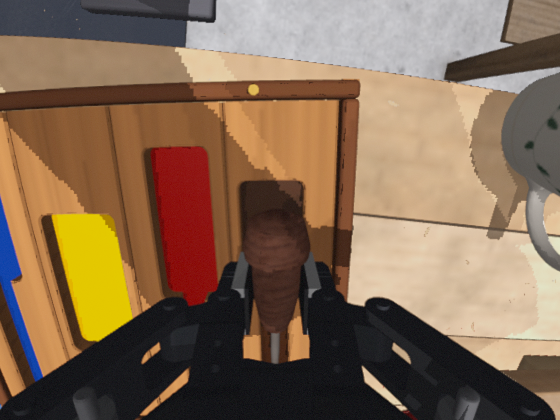

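```bash
python3 - <<'E'
from h import *
i=np.load('w4.npy',allow_pickle=True).item()
print(world([[272,181],[180,148],[83,214],[276,350]],.022,i).round(4).tolist())
E
python3 -m pendant '0 0 0.015 0 0; 0 0 0.03 0 0; 0 0 0.037 0 0; 0 0 0.037 0 0;0 0 0.037 0 0'
```

```text
[[0.4345, 0.376, 0.022], [0.4206, 0.3197, 0.022], [0.469, 0.2573, 0.022], [0.5595, 0.3924, 0.022]]
time: 5.3
ee_pos: [0.4708, 0.3801, 0.055]
tcp_rot: [180.0, 0.0, -173.8]
wrist_force: [-0.3, 0.5, -0.5]
opening: 0.0215
grasp_force: 49.2
```

```bash
python3 -m pendant '0 0 0.004 0 0; 0 0 0.006 0 0; 0 0 0.007 0 0; 0 0 0.007 0 0;0 0 0.007 0 0'
```

```text
time: 5.72
ee_pos: [0.4707, 0.3806, 0.0474]
tcp_rot: [180.0, 0.0, -173.8]
wrist_force: [0.0, -0.7, -0.4]
opening: 0.022
grasp_force: 49.2
```

```bash
python3 -m pendant '0 0 0.001 0 0; 0 0 0.002 0 0; 0 0 0.003 0 0; 0 0 0.003 0 0' | grep -E 'pos|force'
python3 -m pendant '0 0 0 0 0.03; 0 0 0 0 0.04; 0 0 0 0 0.045; 0 0 0 0 0.045;0 0 -0.01 0 0.045' |grep -E 'pos|force|open'
python3 -m pendant '0 0 -0.03 0 0.045; 0 0 -0.06 0 0.045; 0 0 -0.09 0 0.045; 0 0 -0.12 0 0.045;0 0 -0.12 0 0.045' |grep -E 'pos|force|open'
python3 - <<'E'
from h import *
cv2.imwrite('pics/w5.png',bot.camera('wrist'));np.save('w5.npy',bot.camera_info('wrist'),allow_pickle=True)
E
python3 d.py 0.45 -0.221 0.15 164.5
```

```text
ee_pos: [0.4705, 0.3805, 0.044]
wrist_force: [-0.0, 0.2, -1.3]
grasp_force: 49.2
ee_pos: [0.4691, 0.3799, 0.0502]
wrist_force: [-2.2, -0.4, -1.2]
opening: 0.0353
grasp_force: 0.0
ee_pos: [0.4722, 0.3815, 0.1818]
wrist_force: [0.9, 0.2, 0.7]
opening: 0.0451
grasp_force: 0.0
pos [0.4719 0.3812 0.1788] rot [ 179.8    0.3 -173.8] open 0.045 t 6.93 q1,q6 [39. 33.]
delta tool [ 0.0873 -0.5964  0.0265] turn 21.7 rows>= 15
```

View pics/w5.png

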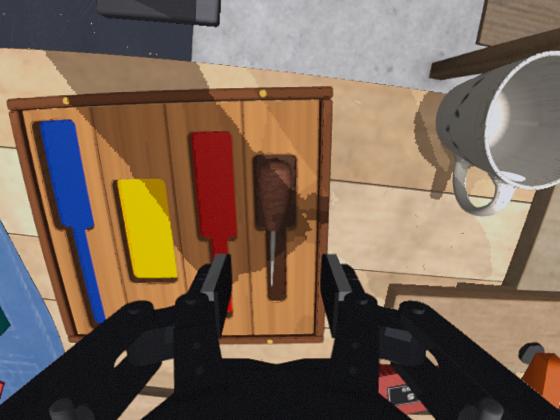

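The awl lies in its pocket, with its handle in the wide part at (275,190) and the spike in the slot. Next is the red screwdriver.

```bash
python3 - <<'E'
from h import *
i=np.load('w5.npy',allow_pickle=True).item()
a=np.radians(6.5);u=np.array([np.cos(a),np.sin(a)])
for n,b,L in [('awl',(275,156),.153),('red',(211,133),.194),('blue',(58,121),.225),('yel',(140,180),.109)]:
    w=world([b],.022,i)[0,:2]; print(n,w.round(4),'centre',(w+u*L/2).round(4))
print('far yel',world([[156,277]],.010,i)[0].round(4))
E
python3 -m pendant '0.006 -0.039 0 1.4 0.06; 0.012 -0.078 0 2.8 0.06; 0.018 -0.118 0 4.2 0.06; 0.024 -0.158 0 5.6 0.06; 0.03 -0.198 0 7.2 0.06' >/dev/null
python3 d.py 0.45 -0.221 0.15 164.5
```

```text
awl [0.4343 0.3774] centre [0.5103 0.3861]
red [0.4204 0.3203] centre [0.5168 0.3312]
blue [0.4226 0.1835] centre [0.5344 0.1962]
yel [0.4687 0.2575] centre [0.5228 0.2637]
far yel [0.5749 0.2666 0.01  ]
pos [0.4615 0.1785 0.1736] rot [-180.   -0.  179.] open 0.06 t 7.35 q1,q6 [21. 22.]
delta tool [ 0.0045 -0.3996  0.0239] turn 14.5 rows>= 10
```

```bash

python3 -m pendant '0 -0.04 0 1.4 0.06; 0 -0.08 0 2.8 0.06; 0 -0.12 0 4.2 0.06; 0 -0.16 0 5.6 0.06; 0 -0.2 0 7.2 0.06' >/dev/null
python3 -m pendant '-0.005 -0.04 0 1.4 0.06; -0.01 -0.08 0 2.8 0.06; -0.015 -0.12 0 4.2 0.06; -0.02 -0.16 0 5.6 0.06; -0.025 -0.193 0 7.5 0.06' >/dev/null
python3 d.py 0.46 -0.2188 0.030 163.6
```

```text
pos [ 0.4553 -0.2167  0.1738] rot [-180.    -0.   164.2] open 0.0601 t 8.18 q1,q6 [-25. -10.]
delta tool [-0.0052 -0.0006  0.1438] turn 0.6 rows>= 4
```

```bash

python3 -m pendant '-0.003 0 0.03 0 0.06; -0.005 0 0.07 0 0.06; -0.005 0 0.1 0.6 0.06; -0.005 0 0.13 0.6 0.06; -0.005 0 0.143 0.6 0.06' >/dev/null
python3 -m pendant '0 0 0 0 0.06; 0 0 0 0 0.06' >/dev/null
python3 d.py 0.46 -0.2188 0.030 163.6
```

```text
pos [ 0.4604 -0.2153  0.0307] rot [-1.800e+02 -1.000e-01  1.637e+02] open 0.0599 t 8.77 q1,q6 [-25.  -9.]
delta tool [-0.0006 -0.0035  0.0007] turn 0.1 rows>= 1
```

```bash

python3 -m pendant '0 -0.0035 0 0 0.05; 0 -0.0035 0 0 0.02; 0 -0.0035 0 0 0.0; 0 -0.0035 0 0 0.0; 0 -0.0035 0 0 0.0' 50 | tail -3
python3 -m pendant '0 0 0 0 0; 0 0 0 0 0.0; 0 0 -0.03 0 0.0; 0 0 -0.06 0 0.0; 0 0 -0.1 0 0.0' |tail -3
python3 d.py 0.4728 0.325 0.12 186.6
python3 - <<'E'
from h import *
i=bot.camera_info('wrist');o=bot.get_obs();im=bot.camera('wrist');cv2.imwrite('pics/w6.png',im)
h,s,v=cv2.split(cv2.cvtColor(im,cv2.COLOR_BGR2HSV));m=biggest(((h<8)|(h>172))&(s>140)&(v>50))
r,c=np.nonzero(m);b=[c[r<r.min()+3].mean(),r.min()];print(b,(world([b],.113,i)-o['ee_pos']).round(4))
E
```

```text
wrist_force: [-1.7, -1.3, 5.8]
opening: 0.0207
grasp_force: 49.7
wrist_force: [0.8, -1.2, -1.2]
opening: 0.0211
grasp_force: 49.2
pos [ 0.4591 -0.2183  0.1309] rot [180.   -0.2 163.7] open 0.0211 t 9.6 q1,q6 [-25.  -9.]
delta tool [0.1389 0.5254 0.0116] turn -22.9 rows>= 14
[np.float64(275.9807692307692), np.int64(174)] [[-0.0471  0.0148 -0.0179]]
```

```bash

python3 -m pendant '0.01 0.039 0 -1.6 0; 0.02 0.078 0 -3.2 0; 0.03 0.117 0 -4.8 0; 0.04 0.156 0 -6.4 0; 0.05 0.195 0 -8 0' >/dev/null
python3 -m pendant '0.005 0.04 0 -1.6 0; 0.01 0.08 0 -3.2 0; 0.015 0.12 0 -4.8 0; 0.02 0.16 0 -6.4 0; 0.025 0.2 0 -8 0' >/dev/null
python3 d.py 0.4748 0.3253 0.09 186.6
```

```text
pos [0.4705 0.1861 0.1317] rot [1.800e+02 1.000e-01 1.798e+02] open 0.0211 t 10.48 q1,q6 [22. 22.]
delta tool [-0.0038  0.1392  0.0418] turn -6.8 rows>= 4
```

```bash

python3 -m pendant '0 0.035 0 -1.6 0; -0.002 0.07 0 -3.2 0; -0.004 0.105 0.01 -5 0; -0.004 0.139 0.03 -6.8 0; -0.004 0.139 0.04 -6.8 0' >/dev/null
python3 -m pendant '0 0 0 0 0;0 0 0 0 0' >/dev/null
python3 d.py 0.4748 0.3253 0.045 186.6
python3 - <<'E'
from h import *
cv2.imwrite('pics/w7.png',bot.camera('wrist'));np.save('w7.npy',bot.camera_info('wrist'),allow_pickle=True)
E
```

```text
pos [0.475  0.3225 0.0909] rot [-1.799e+02 -1.000e-01 -1.734e+02] open 0.0212 t 11.07 q1,q6 [34. 28.]
delta tool [-0.0002  0.0028  0.0459] turn -0.0 rows>= 2
```

View pics/w7.png

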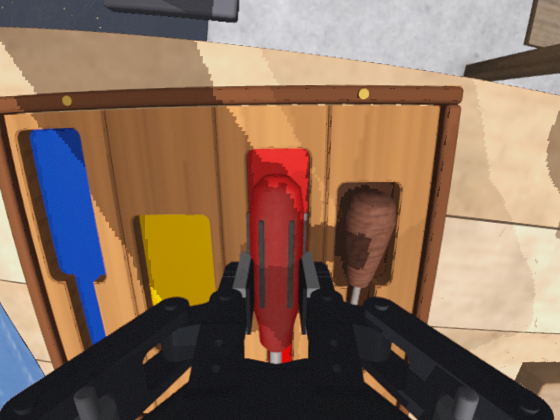

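```bash
python3 - <<'E'
from h import *
i=np.load('w7.npy',allow_pickle=True).item()
w=world([[279,150],[279,357],[278,176],[175,214],[56,130]],[.022,.015,.105-.03,.022,.022],i);print(w.round(4).tolist())
E
```

```text
[[0.4219, 0.3187, 0.022], [0.5815, 0.3375, 0.015], [0.4273, 0.3184, 0.075], [0.4695, 0.2573, 0.022], [0.4239, 0.1821, 0.022]]
```

```bash
python3 -m pendant '-0.003 0.003 0.01 0 0; -0.003 0.003 0.025 0 0; -0.003 0.003 0.035 0 0; -0.003 0.003 0.042 0 0; -0.003 0.003 0.044 0 0' |grep -E 'pos|force'
python3 -m pendant '0 0 0.0005 0 0; 0 0 0.001 0 0;0 0 0.001 0 0' |grep -E 'pos|force'
```

```text
ee_pos: [0.4778, 0.3254, 0.046]
wrist_force: [-0.3, 0.4, -1.4]
grasp_force: 49.4
ee_pos: [0.4784, 0.3263, 0.0469]
wrist_force: [0.1, 0.3, 0.2]
grasp_force: 49.4
```

Release and retreat, then look.

```bash
python3 -m pendant '0 0 0.0015 0 0; 0 0 0.0025 0 0;0 0 0.0025 0 0' |grep -E 'pos|force'
python3 -m pendant '0 0 0 0 0.03; 0 0 0 0 0.04; 0 0 0 0 0.045; 0 0 0 0 0.045;0 0 -0.01 0 0.045' |grep -E 'pos|force|open'
python3 -m pendant '0 0 -0.03 0 0.045; 0 0 -0.06 0 0.045; 0 0 -0.09 0 0.045; 0 0 -0.12 0 0.045;0 0 -0.12 0 0.045' >/dev/null
python3 - <<'E'
from h import *
cv2.imwrite('pics/w8.png',bot.camera('wrist'));np.save('w8.npy',bot.camera_info('wrist'),allow_pickle=True)
E
python3 d.py 0.42 -0.315 0.16 158.5
```

```text
ee_pos: [0.478, 0.3262, 0.0438]
wrist_force: [0.8, -0.4, -1.7]
grasp_force: 49.4
ee_pos: [0.4763, 0.3241, 0.0488]
wrist_force: [2.3, 1.2, -2.2]
opening: 0.0329
grasp_force: 0.0
pos [0.4793 0.3271 0.1777] rot [ 179.8    0.3 -173.5] open 0.0449 t 12.92 q1,q6 [34. 28.]
delta tool [ 0.1322 -0.6312  0.0151] turn 28.0 rows>= 16
```

View pics/w8.png

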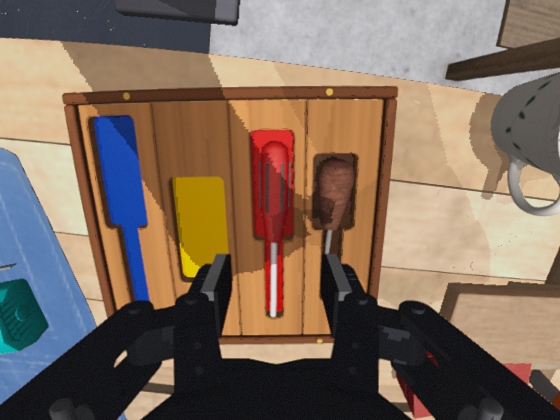

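Red is seated with its shank in the slot (270,290). Next is blue.

```bash

python3 -m pendant '0.008 -0.038 0 1.75 0.06; 0.016 -0.077 0 3.5 0.06; 0.024 -0.116 0 5.2 0.06; 0.032 -0.155 0 7 0.06; 0.04 -0.194 0 8.75 0.06' >/dev/null
python3 -m pendant '0.003 -0.039 0 1.75 0.06; 0.006 -0.079 0 3.5 0.06; 0.009 -0.118 0 5.2 0.06; 0.012 -0.158 0 7 0.06; 0.015 -0.198 0 8.75 0.06' >/dev/null
python3 -m pendant '-0.002 -0.038 0 1.75 0.06; -0.004 -0.076 0 3.5 0.06; -0.006 -0.114 0 5.2 0.06; -0.008 -0.152 0 7 0.06; -0.008 -0.19 0 8.75 0.06' >/dev/null
python3 -m pendant '0 0 0 0 0.06; 0 0 0 0 0.06' >/dev/null
python3 d.py 0.4268 -0.3208 0.031 158.5
python3 - <<'E'
from h import *
i=bot.camera_info('wrist');im=bot.camera('wrist');cv2.imwrite('pics/w9.png',im);np.save('w9.npy',i,allow_pickle=True)
E
```

```text
pos [ 0.4086 -0.2578  0.1727] rot [ 1.800e+02 -1.000e-01  1.601e+02] open 0.06 t 14.33 q1,q6 [-32. -12.]
delta tool [-0.0388 -0.053   0.1416] turn 1.6 rows>= 4
```

View pics/w9.png

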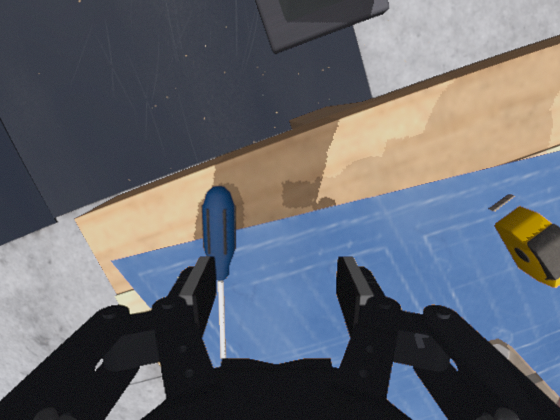

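```bash
python3 - <<'E'
from h import *
i=np.load('w9.npy',allow_pickle=True).item()
w=world([[218,187],[221,280],[223.5,355]],[.0145,.0145,.0145],i)[:,:2];d=w[0]-w[2];print(w.round(4).tolist(),np.degrees(np.arctan2(d[1],d[0])))
u=-d/np.linalg.norm(d);g=w[0]+.05*u;print(g)
E
python3 -m pendant '-0.01 -0.013 0.03 0.4 0.06; -0.02 -0.026 0.05 0.8 0.06; -0.03 -0.04 0.07 1.6 0.06; -0.039 -0.053 0.09 1.6 0.06; -0.039 -0.053 0.1 1.6 0.06' |head -3
```

```text
[[0.3807, -0.3028], [0.47, -0.3378], [0.5584, -0.3729]] 158.48357295938058
[ 0.42717868 -0.32118118]
time: 14.8
ee_pos: [0.4286, -0.3191, 0.0708]
tcp_rot: [180.0, -0.1, 158.8]
```

```bash

python3 -m pendant '0 -0.001 0.015 0 0.06; 0 -0.001 0.03 0 0.06; 0 -0.001 0.041 0 0.06; 0 -0.001 0.041 0 0.06;  0 -0.001 0.041 0 0.06' >/dev/null
python3 d.py 0.4272 -0.3212 0.031 158.5
python3 -m pendant '0 0 0 0 0.05; 0 0 0 0 0.02; 0 0 0 0 0.0; 0 0 0 0 0.0; 0 0 0 0 0.0' 50 | tail -3
python3 -m pendant '0 0 0 0 0; 0 0 0 0 0.0; 0 0 -0.03 0 0.0; 0 0 -0.06 0 0.0; 0 0 -0.1 0 0.0' |tail -3
python3 - <<'E'
from h import *
i=bot.camera_info('wrist');o=bot.get_obs();im=bot.camera('wrist');cv2.imwrite('pics/w10.png',im)
h,s,v=cv2.split(cv2.cvtColor(im,cv2.COLOR_BGR2HSV));m=(h>98)&(h<125)&(s>150);m[:,:230]=0;m[:,320:]=0;m[300:]=0
r,c=np.nonzero(biggest(m));b=[c[r<r.min()+3].mean(),r.min()];print(b,(world([b],.115,i)-o['ee_pos']).round(4))
E
python3 d.py 0.48 0.18 0.12 186.6
```

```text
pos [ 0.4281 -0.3193  0.0327] rot [180.   -0.  158.8] open 0.06 t 15.22 q1,q6 [-37. -15.]
delta tool [ 0.0001 -0.0021  0.0017] turn 0.3 rows>= 1
wrist_force: [0.1, 1.1, 5.8]
opening: 0.0244
grasp_force: 49.8
wrist_force: [0.4, 0.3, -1.8]
opening: 0.0247
grasp_force: 49.4
[np.float64(275.87142857142857), np.int64(169)] [[-0.048   0.0198 -0.017 ]]
pos [ 0.4294 -0.3215  0.1418] rot [-179.9    0.4  158.7] open 0.0246 t 16.1 q1,q6 [-37. -16.]
delta tool [0.1353 0.4856 0.0198] turn -27.9 rows>= 13
```

View pics/w10.png

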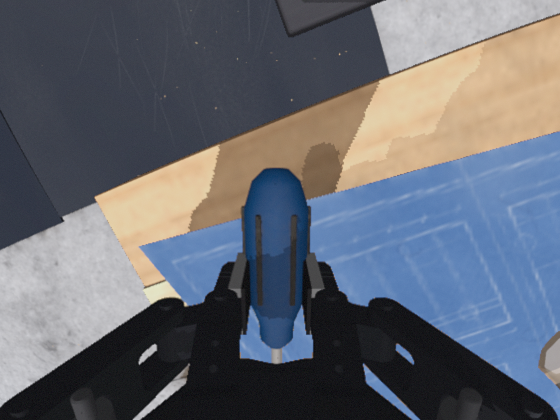

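The blue handle is held straight between the fingers, butt at (276,169), 52 mm behind the TCP. I have one picture view left, so I now measure numerically. I move towards the tray and measure the blue and yellow pockets from the earlier images.

```bash
python3 - <<'E'
from h import *
from scipy.ndimage import binary_opening
for f in('w5','w7','w8'):
    im=cv2.imread(f'pics/{f}.png');i=np.load(f+'.npy',allow_pickle=True).item()
    h,s,v=cv2.split(cv2.cvtColor(im,cv2.COLOR_BGR2HSV))
    m=(h>112)&(h<126)&(s>200)&(v>60);m[:, 260:]=0;m[:100]=0
    b=biggest(m);r,c=np.nonzero(b)
    # handle part: per-row centre line
    rows=range(r.min()+15,r.min()+85,5);P=np.array([[c[r==k].mean(),k] for k in rows]);w=world(P,.01,i)[:,:2]
    k,q=np.polyfit(w[:,0],w[:,1],1);W=world([[c[r==rows[5]].min(),rows[5]],[c[r==rows[5]].max(),rows[5]]],.01,i)
    bt=world([[c[r<r.min()+3].mean(),r.min()]],.022,i)[0]
    print(f,'blue butt',bt.round(4),'ang',np.degrees(np.arctan(k)).round(1),'y on axis at x=.4805',(k*.4805+q).round(4),'width',np.ptp(W[:,1]).round(4))
    y=biggest((h>22)&(h<34)&(s>180));r,c=np.nonzero(y);print(' yel',axis(y,.01,i))
E
python3 -m pendant '0.01 0.036 0 -1.8 0; 0.02 0.072 0 -3.6 0; 0.03 0.108 0 -5.4 0; 0.04 0.144 0 -7.2 0; 0.05 0.18 0 -9 0' >/dev/null
python3 -m pendant '0.006 0.038 0 -1.8 0; 0.012 0.076 0 -3.6 0; 0.018 0.114 0 -5.4 0; 0.024 0.152 0 -7.2 0; 0.03 0.19 0 -9 0' >/dev/null
python3 d.py 0.482 0.189 0.09 186.6
```

```text
** On entry to DLASCL parameter number  4 had an illegal value
 ** On entry to DLASCL parameter number  4 had an illegal value
 ** On entry to DLASCL parameter number  4 had an illegal value
 ** On entry to DLASCL parameter number  4 had an illegal value
 ** On entry to DLASCL parameter number  5 had an illegal value
 ** On entry to DLASCL parameter number  4 had an illegal value
pos [0.4578 0.0593 0.133 ] rot [180.    0.  176.8] open 0.024 t 16.93 q1,q6 [ 7. 11.]
delta tool [-0.0168  0.1308  0.043 ] turn -9.8 rows>= 4<stdin>:9: RuntimeWarning: Mean of empty slice.
  ret = ret.dtype.type(ret / rcount)
Traceback (most recent call last):
numpy.linalg.LinAlgError: SVD did not converge in Linear Least Squares
```

```bash
python3 - <<'E'
from h import *
for f,x0,x1,y0,y1 in(('w5',30,100,110,230),('w7',15,110,118,285),('w8',85,155,105,228)):
    im=cv2.imread(f'pics/{f}.png');i=np.load(f+'.npy',allow_pickle=True).item()
    h,s,v=cv2.split(cv2.cvtColor(im,cv2.COLOR_BGR2HSV))
    m=np.zeros(h.shape,bool);m[y0:y1,x0:x1]=((h>105)&(h<130)&(s>150)&(v>50))[y0:y1,x0:x1]
    b=biggest(m);r,c=np.nonzero(b);bt=world([[c[r<r.min()+3].mean(),r.min()]],.022,i)[0]
    rows=[k for k in range(r.min()+10,r.max()-5,5)];P=np.array([[(c[r==k].min()+c[r==k].max())/2,k] for k in rows]);w=world(P,.01,i)[:,:2]
    k,q=np.polyfit(w[:,0],w[:,1],1)
    print(f,b.sum(),'butt',bt.round(4),'ang',np.degrees(np.arctan(k)).round(1),'axis y@.482',(k*.482+q).round(4),axis(b,.01,i))
    print(' yel',axis(biggest((h>22)&(h<34)&(s>180)),.01,i))
E
```

```text
w5 3576 butt [0.4218 0.1832 0.022 ] ang 7.5 axis y@.482 0.1806 (array([0.4733, 0.1795]), np.float64(-172.4), array([ 34.7, 107.2]))
 yel (array([0.5217, 0.259 ]), np.float64(-170.6), array([ 46.6, 105.8]))
w7 7043 butt [0.4233 0.1817 0.022 ] ang 7.6 axis y@.482 0.1788 (array([0.4753, 0.1777]), np.float64(-172.7), array([ 35.5, 113.8]))
 yel (array([0.5063, 0.2573]), np.float64(-174.7), array([48.3, 71. ]))
w8 4119 butt [0.4222 0.1812 0.022 ] ang 7.4 axis y@.482 0.1813 (array([0.4729, 0.18  ]), np.float64(-172.4), array([ 36.9, 106.9]))
 yel (array([0.5145, 0.2582]), np.float64(180.0), array([ 47.6, 104.9]))
```

```bash

python3 -m pendant '-0.004 0.032 0 -2 0; -0.008 0.064 0 -4 0; -0.012 0.096 0.01 -6 0; -0.0165 0.127 0.03 -8 0; -0.0165 0.127 0.04 -9.8 0' >/dev/null
python3 -m pendant '0 0 0 0 0;0 0 0 0 0;0 0 0 0 0' >/dev/null
python3 d.py 0.4816 0.1845 0.0455 186.7
python3 - <<'E'
from h import *
i=bot.camera_info('wrist');im=bot.camera('wrist');cv2.imwrite('pics/w11.png',im);np.save('w11.npy',i,allow_pickle=True)
h,s,v=cv2.split(cv2.cvtColor(im,cv2.COLOR_BGR2HSV))
m=np.zeros(h.shape,bool);m[100:172,180:370]=((h>105)&(h<130)&(s>150)&(v>50))[100:172,180:370]
b=biggest(m);r,c=np.nonzero(b)
for k in(r.min(),r.min()+4,r.min()+8,r.min()+12,r.min()+18): print(k,c[r==k].min(),c[r==k].max())
print(world([[c[r==r.min()+8].mean(),r.min()]],.022,i).round(4))
E
```

```text
pos [0.4821 0.1828 0.0936] rot [ 180.     0.  -173.6] open 0.0245 t 17.6 q1,q6 [21. 14.]
delta tool [0.0003 0.0018 0.0481] turn -0.3 rows>= 2
141 247 302
145 242 305
149 241 306
153 241 306
159 242 306
[[0.4237 0.1755 0.022 ]]
```

```bash
python3 -m pendant '0 0 0.01 0 0; 0 0 0.025 0 0; 0 0 0.037 0 0; 0 0 0.044 0 0; 0 0 0.045 0 0' |grep -E 'pos|force'
python3 -m pendant '0 0 0.0005 0 0; 0 0 0.001 0 0;0 0 0.001 0 0' |grep -E 'pos|force'
```

```text
ee_pos: [0.481, 0.1827, 0.046]
wrist_force: [-0.1, -0.3, -1.2]
grasp_force: 49.7
ee_pos: [0.4822, 0.1835, 0.0474]
wrist_force: [-0.3, 0.7, -0.9]
grasp_force: 49.7
```

```bash
python3 -m pendant '0 0 0.0015 0 0; 0 0 0.003 0 0;0 0 0.003 0 0' |grep -E 'pos|force'
python3 -m pendant '0 0 0 0 0.035; 0 0 0 0 0.045; 0 0 0 0 0.05; 0 0 0 0 0.05;0 0 -0.01 0 0.05' |grep -E 'pos|force|open'
python3 -m pendant '0 0 -0.03 0 0.05; 0 0 -0.06 0 0.05; 0 0 -0.09 0 0.05; 0 0 -0.12 0 0.05;0 0 -0.12 0 0.05' >/dev/null
python3 - <<'E'
from h import *
im=bot.camera('wrist');cv2.imwrite('pics/w12.png',im)
E
python3 d.py 0.45 -0.0358 0.2 186.6
```

```text
ee_pos: [0.4822, 0.1835, 0.0442]
wrist_force: [-0.4, 0.5, 0.7]
grasp_force: 50.0
ee_pos: [0.4802, 0.182, 0.05]
wrist_force: [-0.7, -0.6, -2.3]
opening: 0.038
grasp_force: 0.0
pos [0.4832 0.1839 0.1774] rot [ 179.9    0.3 -173.5] open 0.05 t 19.45 q1,q6 [21. 14.]
delta tool [ 0.0578 -0.2145 -0.0232] turn -0.1 rows>= 6
```

```bash

python3 -m pendant '0.01 -0.036 0 0 0.06; 0.02 -0.072 0 0 0.06; 0.03 -0.108 -0.005 0 0.06; 0.04 -0.144 -0.01 0 0.06; 0.05 -0.18 -0.02 0 0.06' >/dev/null
python3 -m pendant '0.007 -0.03 0 0 0.06; 0.007 -0.033 0 0 0.06; 0.007 -0.033 0 0 0.06; 0.007 -0.033 0 0 0.06' >/dev/null
python3 - <<'E'
from h import *
i=bot.camera_info('wrist');im=bot.camera('wrist');cv2.imwrite('pics/w13.png',im);np.save('w13.npy',i,allow_pickle=True)
a=cv2.imread('pics/w12.png')[90:350,190:460]
px=pix([[.53,-.0358,.05]],i)[0].astype(int);print(px)
x0=max(px[0]-100,0);y0=max(px[1]-100,0);b=im[y0:y0+200,x0:x0+200];print(x0,y0,b.shape)
c=np.zeros((600,800,3),np.uint8);a=cv2.resize(a,None,fx=.75,fy=.75);c[:a.shape[0],:a.shape[1]]=a
b=cv2.resize(b,None,fx=2.9,fy=2.9,interpolation=cv2.INTER_CUBIC)[:600,:580];c[:b.shape[0],210:210+b.shape[1]]=b
cv2.imwrite('pics/m1.png',c)
E
python3 d.py 0.53 -0.0358 0.2 186.6
```

```text
[264 283]
164 183 (200, 200, 3)
pos [ 0.4492 -0.0341  0.1932] rot [ 180.    -0.  -173.5] open 0.0599 t 20.25 q1,q6 [ -4. -11.]
delta tool [-0.0801 -0.0108 -0.0069] turn -0.1 rows>= 2
```

View pics/m1.png

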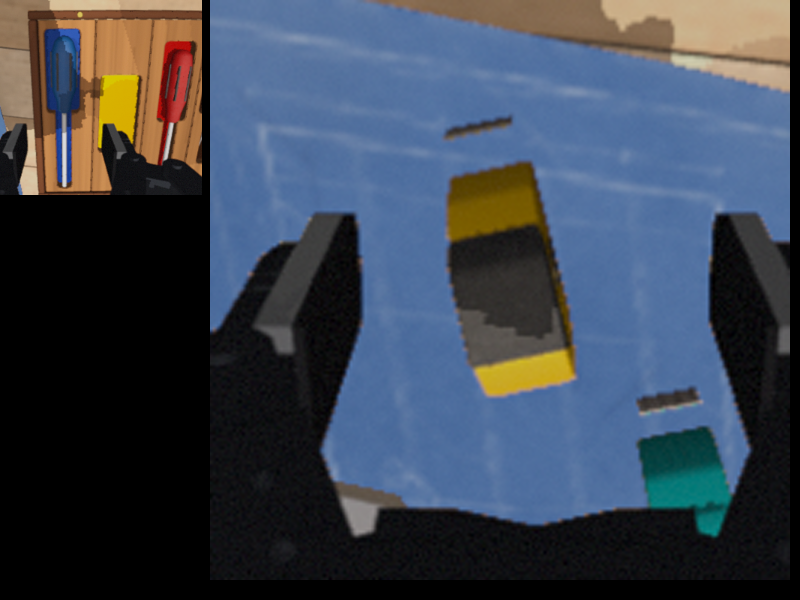

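Blue is seated, with its shank in the slot. The tape is between the fingers with its hook at montage (479,128). I work out its axis and centre.

```bash
python3 - <<'E'
from h import *
i=np.load('w13.npy',allow_pickle=True).item()
M=lambda p:(np.atleast_2d(p)-[210,0])/2.9+[164,183]
hk=world(M([[446,135],[512,122]]),.003,i);print('hook',hk.round(4).tolist(),np.linalg.norm(hk[0]-hk[1]))
for z in(.045,.055,.063):
    f=world(M([[490,395],[575,378]]),z,i);print('far',z,f.round(4).tolist(),np.linalg.norm(f[0]-f[1]).round(4))
t=world(M([[448,265],[468,365],[537,225],[557,350],[505,295]]),.062,i)[:,:2];print('top',t.round(4).tolist())
ang=lambda d:np.degrees(np.arctan2(d[1],d[0])).round(1)
print('angles hookline-90',ang(hk[1]-hk[0])-90,'far',ang(f[1]-f[0])-90,'edges',ang(t[1]-t[0]),ang(t[3]-t[2]),'hook->top',ang(t[4]-hk.mean(0)[:2]))
E
```

```text
hook [[0.4956, -0.0612, 0.003], [0.4879, -0.0377, 0.003]] 0.02471736226816573
far 0.045 [[0.5748, -0.0354, 0.045], [0.5644, -0.0067, 0.045]] 0.0305
far 0.055 [[0.5672, -0.0356, 0.055], [0.5572, -0.008, 0.055]] 0.0294
far 0.063 [[0.5612, -0.0359, 0.063], [0.5515, -0.0091, 0.063]] 0.0285
top [[0.5155, -0.0534], [0.5512, -0.044], [0.4986, -0.0275], [0.5423, -0.0161], [0.524, -0.0348]]
angles hookline-90 18.299999999999997 far 19.900000000000006 edges 14.8 14.7 hook->top 24.5
```

```bash
python3 d.py 0.534 -0.033 0.045 198.5
python3 -m pendant '-0.028 -0.003 0 -4 0.065; -0.056 -0.006 0 -8 0.065; -0.084 -0.009 0.01 -12 0.065; -0.084 -0.009 0.03 -12 0.065; -0.084 -0.009 0.05 -12 0.065' | head -3
python3 -m pendant '0 0 0 0 0.065;0 0 0 0 0.065' >/dev/null
python3 d.py 0.534 -0.033 0.045 198.5
```

```text
pos [ 0.4492 -0.0341  0.1932] rot [ 180.    -0.  -173.5] open 0.0599 t 20.25 q1,q6 [ -4. -11.]
delta tool [-0.0845 -0.0086  0.1481] turn -12.0 rows>= 5
time: 20.67
ee_pos: [0.5352, -0.0325, 0.1422]
tcp_rot: [180.0, -0.0, -161.3]
pos [ 0.5331 -0.0329  0.1428] rot [ 1.799e+02 -1.000e-01 -1.614e+02] open 0.0652 t 20.83 q1,q6 [ -4. -22.]
delta tool [-0.0011 -0.0005  0.0978] turn 0.1 rows>= 3
```

```bash

python3 -m pendant '0 0 0.02 0 0.065; 0 0 0.04 0 0.065; 0 0 0.06 0 0.065; 0 0 0.065 0 0.065;0 0 0.07 0 0.065' | grep -E 'pos|force'
python3 -m pendant '0 0 0.01 0 0.065; 0 0 0.02 0 0.065; 0 0 0.027 0 0.065; 0 0 0.027 0 0.065;0 0 0.027 0 0.065' | grep -E 'pos|force'
python3 -m pendant '0 0 0 0 0.05; 0 0 0 0 0.02; 0 0 0 0 0.0; 0 0 0 0 0.0; 0 0 0 0 0.0' 60 | grep -E 'pos|force|rot|open'
python3 -m pendant '0 0 0 0 0; 0 0 0 0 0.0; 0 0 -0.03 0 0.0; 0 0 -0.06 0 0.0; 0 0 -0.1 0 0.0' |grep -E 'pos|force|rot|open'
python3 - <<'E'
from h import *
i=bot.camera_info('wrist');o=bot.get_obs();im=bot.camera('wrist');cv2.imwrite('pics/w14.png',im)
h,s,v=cv2.split(cv2.cvtColor(im,cv2.COLOR_BGR2HSV));m=(h>18)&(h<36)&(s>150)&(v>60);m[:,:200]=0;m[:,360:]=0
for b in [biggest(m)]:
    r,c=np.nonzero(b);print(b.sum(),r.min(),r.max(),c.min(),c.max())
    for k in (r.min()+1,(r.min()+r.max())//2,r.max()-1):
        print(k,c[r==k].min(),c[r==k].max(),[(world([[c[r==k].mean(),k]],o['ee_pos'][2]-.045+zz,i)-o['ee_pos']).round(4).tolist() for zz in(.035,.055)])
E
python3 d.py 0.53 0.262 0.12 186.6
```

```text
ee_pos: [0.5338, -0.0337, 0.0745]
wrist_force: [-0.6, 0.1, -0.0]
grasp_force: 0.0
ee_pos: [0.5336, -0.0342, 0.0466]
wrist_force: [1.1, -0.0, -0.6]
grasp_force: 0.0
ee_pos: [0.5341, -0.0343, 0.0475]
tcp_rot: [-180.0, 0.1, -161.5]
wrist_force: [-1.1, -0.9, 5.2]
opening: 0.0315
grasp_force: 59.4
ee_pos: [0.5322, -0.034, 0.1452]
tcp_rot: [179.9, -0.3, -161.5]
wrist_force: [0.9, -0.2, -3.1]
opening: 0.0312
grasp_force: 60.4
2582 202 242 240 310
203 247 302 [[[-0.0359, -0.0122, -0.01]], [[-0.0413, -0.0139, 0.01]]]
222 241 308 [[[-0.0278, -0.0094, -0.01]], [[-0.0344, -0.0116, 0.01]]]
241 240 310 [[[-0.0162, -0.0159, -0.01]], [[-0.0247, -0.0171, 0.01]]]
pos [ 0.5352 -0.0343  0.1551] rot [-179.9    0.4 -161.5] open 0.031 t 22.55 q1,q6 [ -4. -22.]
delta tool [-0.0889  0.2827  0.035 ] turn 11.9 rows>= 8
```

```bash

python3 -m pendant '-0.011 0.035 0 1.5 0; -0.022 0.07 0 3 0; -0.033 0.105 0 4.5 0; -0.044 0.14 0 6 0; -0.055 0.175 0 7.5 0' >/dev/null
python3 d.py 0.532 0.2616 0.09 186.6
```

```text
pos [0.5299 0.1508 0.1461] rot [ 180.    -0.  -169.1] open 0.0316 t 22.97 q1,q6 [16.  5.]
delta tool [-0.0231  0.1084  0.0561] turn 4.3 rows>= 3
```

```bash

python3 -m pendant '-0.007 0.035 0 1.5 0; -0.015 0.07 0 3 0; -0.023 0.106 0 4.3 0; -0.023 0.108 0.025 4.3 0; -0.023 0.108 0.05 4.3 0' >/dev/null
python3 -m pendant '0 0 0 0 0;0 0 0 0 0;0 0 0 0 0' >/dev/null
python3 d.py 0.532 0.2616 0.06 186.6
python3 - <<'E'
from h import *
i=bot.camera_info('wrist');im=bot.camera('wrist');cv2.imwrite('pics/w15.png',im);np.save('w15.npy',i,allow_pickle=True)
h,s,v=cv2.split(cv2.cvtColor(im,cv2.COLOR_BGR2HSV));m=(h>18)&(h<36)&(s>180)&(v>60)
r,c=np.nonzero(m)
for k in range(130,245,8):
    cc=c[r==k]; print(k,(cc.min(),cc.max(),len(cc)) if len(cc) else None)
E
```

```text
pos [0.5327 0.2594 0.0977] rot [ 180.     0.  -173.3] open 0.0312 t 23.63 q1,q6 [26. 19.]
delta tool [0.0004 0.0023 0.0377] turn 0.1 rows>= 1
130 None
138 (np.int64(239), np.int64(316), 78)
146 (np.int64(239), np.int64(316), 78)
154 (np.int64(239), np.int64(316), 78)
162 (np.int64(239), np.int64(316), 78)
170 (np.int64(239), np.int64(316), 27)
178 (np.int64(240), np.int64(316), 64)
186 (np.int64(240), np.int64(316), 76)
194 (np.int64(241), np.int64(315), 71)
202 (np.int64(241), np.int64(315), 75)
210 (np.int64(241), np.int64(315), 75)
218 (np.int64(241), np.int64(314), 74)
226 (np.int64(240), np.int64(314), 75)
234 (np.int64(240), np.int64(314), 75)
242 (np.int64(239), np.int64(314), 7)
```

```bash
python3 - <<'E'
from h import *
i=np.load('w15.npy',allow_pickle=True).item();im=cv2.imread('pics/w15.png')
h,s,v=cv2.split(cv2.cvtColor(im,cv2.COLOR_BGR2HSV));m=(h>18)&(h<36)&(s>180)&(v>60);m[:, :230]=0;m[:,325:]=0
n=m.sum(1);r0=np.nonzero(n>30)[0][0];d=[k for k in range(160,185) if n[k]<60];print(r0,d[0],d[-1])
print('pocket butt',world([[277.5,r0]],.022,i).round(4),'hook',world([[277.5,d[0]],[277.5,d[-1]]],.055,i).round(4).tolist())
E
python3 -m pendant '0 0.001 0.015 0 0; 0 0.001 0.025 0 0; 0 0.001 0.03 0 0; 0 0.001 0.034 0 0; 0 0.001 0.034 0 0' |grep -E 'pos|force'
```

```text
133 166 174
pocket butt [[0.4696 0.2537 0.022 ]] hook [[0.4843, 0.2552, 0.055], [0.4885, 0.2557, 0.055]]
ee_pos: [0.5321, 0.2603, 0.0623]
wrist_force: [0.2, 0.4, -3.9]
grasp_force: 61.2
```

```bash
python3 -m pendant '0 0 0.001 0 0; 0 0 0.002 0 0; 0 0 0.003 0 0; 0 0 0.004 0 0; 0 0 0.004 0 0' |grep -E 'pos|force'
```

```text
ee_pos: [0.5323, 0.2606, 0.0588]
wrist_force: [0.0, -0.7, -4.0]
grasp_force: 61.2
```

```bash
python3 -m pendant '0 0 0.001 0 0; 0 0 0.002 0 0; 0 0 0.002 0 0;0 0 0.002 0 0' |grep -E 'pos|force'
python3 -m pendant '0 0 0 0 0.038; 0 0 0 0 0.045; 0 0 0 0 0.05; 0 0 0 0 0.05;0 0 0 0 0.05' |grep -E 'pos|force|open'
python3 -m pendant '0 0 -0.02 0 0.05; 0 0 -0.05 0 0.05; 0 0 -0.09 0 0.05; 0 0 -0.12 0 0.05;0.03 0 -0.12 0 0.05' >/dev/null
python3 -m pendant '0.03 0 -0.02 0 0.05; 0.07 0 -0.02 0 0.05; 0.08 0 -0.02 0 0.05; 0.08 0 -0.02 0 0.05;0.08 0 -0.02 0 0.05' |grep -E 'pos|rot'
python3 - <<'E'
from h import *
i=bot.camera_info('wrist');im=bot.camera('wrist');cv2.imwrite('pics/w16.png',im);np.save('w16.npy',i,allow_pickle=True)
t=bot.camera('top');cv2.imwrite('pics/t2.png',t)
a=np.radians(6.6);u=np.array([np.cos(a),np.sin(a),0]);n=np.array([-u[1],u[0],0])
h,s,v=cv2.split(cv2.cvtColor(im,cv2.COLOR_BGR2HSV))
def loc(name,m,z,box):
    k=np.zeros(m.shape,bool);k[box[1]:box[3],box[0]:box[2]]=m[box[1]:box[3],box[0]:box[2]];print(name,k.sum(),axis(biggest(k),z,i) if k.any() else None)
# tape dark band on its top, expected pixel
c=np.array([.532,.2616,.073])-.002*u; p=pix([c,c-n*.016,c+n*.016,c-u*.036,c+u*.036],i);print(p.round(0).tolist())
x,y=p[0].astype(int)
loc('tape dark',(v<90)&(s<90),.072,(x-45,max(y-70,0),x+45,y+70))
E
```

```text
ee_pos: [0.5324, 0.2607, 0.0575]
wrist_force: [-2.7, -1.8, 4.4]
grasp_force: 62.0
ee_pos: [0.5323, 0.2606, 0.0567]
wrist_force: [0.4, -0.5, 0.5]
opening: 0.05
grasp_force: 0.0
ee_pos: [0.4232, 0.248, 0.1971]
tcp_rot: [180.0, 0.1, -173.3]
[[276.0, 320.0], [259.0, 320.0], [293.0, 320.0], [276.0, 286.0], [276.0, 351.0]]
tape dark 2805 (array([0.5975, 0.268 ]), np.float64(96.8), array([38.6, 91.7]))
```

```bash
python3 - <<'E'
from h import *
i=np.load('w16.npy',allow_pickle=True).item();im=cv2.imread('pics/w16.png')
h,s,v=[c.astype(int) for c in cv2.split(cv2.cvtColor(im,cv2.COLOR_BGR2HSV))]
for k in range(225,350,10):
    row=''.join('y' if 18<h[k,x]<36 and s[k,x]>170 and v[k,x]>60 else 'd' if v[k,x]<110 and s[k,x]<110 else '.' for x in range(225,330,2)); print(k,row)
o=bot.get_obs();print(o['time'],o['wrist_force'].round(1))
E
```

```text
225 d....................................................
235 .....................................................
245 ..............yyyyyyyyyyyyyyyyyyyyyyyy...............
255 .d............yyyyyyyyyyyyyyyyyyyyyyyy...............
265 ..............yyyyyyyyyyyyyyyyyyyyyyyy..............d
275 dd............yyyyyyyyyyyyyyyyyyyyyyyy.............dd
285 d.............yyyyyyyyyyyyyyyyyyyyyyy..............dd
295 ..............yyyydddddddddddddddd.yy...............d
305 ...............yyydddddddddddddddddyy................
315 ...............yyydddddddddddddddddyy................
325 ..................ddddddddddddddddd..................
335 ..................yyyyyyyyyyyyyyyyy..................
345 .....................................................
26.2 [ 0.9 -0.9 -0.3]
```

The tape stands upright, straight and centred in its pocket: dark top at columns 261–293 against 259–293 expected, with yellow floor on both sides. It touched the pocket floor at the expected height. I hand the job in.

```bash
python3 -c "
from workcell import bot
print(bot.job_done())"
```

```text
the job is handed in; nothing more can be done
None
```

I put all four tools into their own pockets in the tray and handed the job in at about 26 s; the last images show each one seated, the jar and mug were never approached closely, and the hand-in returned no verdict.

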